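# Put the washed mills away heavy end down

## Task

Two square wooden mills lie washed on the dish mat, and each has its heavy grinding works hidden in one end that looks just like the other. Feel which end of each mill is the heavy one by lifting it at mid-length, then leave both standing upright on the floor of the low metal tray, heavy end down, without disturbing the lid, cup, ramekin or tub.

Things in the scene. Friction and masses are not known exactly. Their poses are not given: they have to be found in the camera images.
- mill_a: Square wooden mill, the same steel cap on both ends, 120 mm long, 36 x 36 mm in section, about 0.27 kg. Origin at mid-length on its centre line, x along its length, y and z square to its sides. It starts lying level across the mat's tall ribs, origin 38 mm above the table. Unseen works of 0.15-0.22 kg lie 35 mm from the origin towards +x or -x: a moment of 0.05-0.07 N m about the middle.
- mill_b: A second mill, the same in every way as mill_a. Which end is heavy is drawn anew each time for each mill and has nothing to do with its axes' directions, the other mill or its place. The works are boxed in at their end with about 1 mm of play. Standing, a mill is 120 mm tall and stable on either end.
- mat: Fixed hard black silicone mat, 270 mm along its x, 200 mm along its y, 6 mm thick; origin at the centre of its underside on the table, z up. Two ribs 8 mm wide run along x at y = +-38 mm, tops 20 mm above the table; the mills lie across them at about x = -65 and +65 mm, roughly along y. Low ribs (8 mm) at y = +-85 mm. It may lie left or right of the robot.
- tray: Fixed low open aluminium tray, outside 100 mm along its x and 250 mm along its y, walls 5 mm thick and 15 mm high, inner floor 5 mm above the table. Origin at the centre of its underside on the table, z up. The mills stand anywhere on its floor; along its y there is room for both. It lies on the other side from the mat.
- ramekin: Loose white ceramic ramekin, 84 mm across and 42 mm high, standing beyond the work; origin at the centre of its underside. Leave alone.
- cup: Loose green plastic measuring cup, 68 mm across, 55 mm high, with a flat handle 70 mm long along its y; origin at the centre of its underside. Leave alone.
- lid: Loose steel pot lid, 120 mm across, 40 mm high with its knob; origin at the centre of its underside. Leave alone.
- tub: Loose lidded plastic tub with a clasp, 76 x 106 mm and 53 mm high; origin at the centre of its underside. Leave alone.
Things that resemble listed ones, but are neither listed nor needed, are in the scene too. What is shaped like the mill_a but blue or pink is not meant.

How it is judged:
By the outcome, as a careful person would: the job done as asked, in the order asked, and still so for the second after the job is handed in, with the robot touching nothing.
It also fails if it takes over 72 s, if anything falls off the work surface, if the arm or the gripper's body presses on something with over 40 N, if the wrist force passes 120 N, or if a joint passes its speed limit or range.

## Robot

A 6-joint arm with a two-finger parallel gripper is mounted at the origin on the work surface. World frame = base frame: x ahead of the robot, y to its left, z up, the work surface at z = 0. Lengths are in mm, angles in rad, forces in N, time in s.
With the tool pointing down it reaches from about 325 to 900 mm from the base axis. Payload 6.1 kg.
Tool frame: the origin (TCP) lies at the very end of the fingers, on their centre line; the grasp point (between the pads) lies 19 mm behind it (manip.pinch_z is the distance from the TCP to the grasp point, in mm); z points along the fingers, y is the line along which they close (so a half turn about z gives the same grasp; the last joint's range is limited). The gripper opens to 87 mm and grips with 3 to 60 N. Pads are 19 mm wide; open, the fingers measure 117 mm over their backs; the gripper's body (75 mm by 190 mm) begins 51 mm behind the grasp point.
Start: joints at [1.037, 0.22, 1.526, -0, 1.395, -0.126], TCP at [247.867, 573.74, 222.538] pointing down, gripper open.
Joint ranges: [-2.98, 2.98], [-0.91, 2.08], [0.09, 2.57], [-1.24, 4.39], [0.2, 2.65], [-2.68, 2.68]. Speed limits (rad/s): [2.57, 2.57, 3.01, 3.14, 3.14, 3.14].

## Interface

Orientations are given as a unit quaternion [x, y, z, w].
In Python, from rig import manip gives the robot as it stands.
- The arm moves only by the tool servo_tool, never from a script. Its arguments are lists of equal length, an entry for each row: "offset": the shift along the tool's x, y, z as a fraction of full scale, a list of three; "angular": the turn, a rotation vector about the tool's x, y, z as a fraction of full scale, a list of three; "hand": the opening in per cent of the stroke, from 0 (shut) to 100 (fully open). A call has 1 to 12 rows; each row is the pose to reach, as a shift and turn from the pose commanded when the call began, along the tool's axes at that moment; what a row does not reach only later rows make up. Full scale, the value 1, is 50 cm for a shift and pi/2 rad for a turn. A row lasts 1/12 s, in which the tool goes at most 41.7 mm and 7.16 degrees, less where a joint would pass 70% of its speed; a pose out of reach is approached as far as the arm can. A call with a number of a shift or a turn outside -1 to 1 is refused whole. A call with a gripper value outside its range is refused whole. The fingers move at their own pace and stop on an object; "grip_force" is the grip in N (left out, the last holds). Time passes only in rows, so rows that repeat a pose let the fingers close. It gives the time, the measured TCP pose, the force, the opening and the grip force at its end, in the units of the state.
- manip.observe(): the state, without advancing time (a new reading comes with each control period).
- manip.grab_frame(name): name is "scene" or "top" or "wrist"; returns the picture (400x640x3 uint8, red, green, blue); there is no depth.
- manip.camera_params(name): a dict with "intrinsics" (3x3 intrinsics, pixels), "eye" and "rotation" of the camera in the world; the wrist camera has in their place "tool_from_camera" (4x4, takes a point from camera to tool coordinates, whose origin is the TCP and whose axes are the flange's). Camera axes: x right, y up, looking along -z (the intrinsics and any distortion apply to the point x, -y, -z); pixel columns grow to the right and rows downward; lengths in mm; the calibration is good to about 2 mm. A picture is of the moment at which its call begins: read the wrist's pose just before it. camera_params takes no time and is no camera call.
- manip.hand_in(): hands the job in; it is judged then, once.
The state is a dict: "clock": time; "joints": joint angles; "joint_vel": joint speeds; "effort": joint torques, N m; "tool_pos": TCP position; "orientation": TCP orientation; "wrist_force": force on the tool from outside, world axes, zero at the start; "wrist_torque": the same for the moment, N m; "opening": finger opening in mm; "gripper_force": force on a finger pad.
Only numpy, scipy, OpenCV 4.12 (cv2) and the standard library are available. Lean on these libraries where they do the work, as an engineer would, in place of code of your own. Each camera call takes 0.05 s, during which the arm holds its last target. There are 200 camera calls.

## Working session

There is one attempt and no reset: what is moved stays moved. The work goes in short steps, Python scripts to look and compute and a tool call to move; the robot and the scene stay as the last step left them, time stands still between calls to the robot, and variables do not carry over. Pictures are saved under pics/ and viewed, at most 10 in all, crops included, and the job is handed in when it is done.

Besides the shell and the picture viewer there is one more tool, called after "Emit:" by a JSON object that holds its "op" and its "data", one argument or row to a line. servo_tool: Moves the arm, as the interface text tells. Shift numbers are shares of 50 cm and turn numbers shares of pi/2 rad, none past 1 either way. Its arguments: {"type":"object","properties":{"offset":{"type":"array","items":{"type":"array","items":{"type":"number"}}},"angular":{"type":"array","items":{"type":"array","items":{"type":"number"}}},"hand":{"type":"array","items":{"type":"number"}},"grip_force":{"type":"number"}},"required":["offset","angular","hand"]}

```bash
mkdir -p pics; ls; python3 - <<'E'
from rig import manip
import cv2,numpy as np
print(manip.observe())
for n in("top","scene"):
    cv2.imwrite(f"pics/{n}0.png",manip.grab_frame(n)[:,:,::-1])
    p=manip.camera_params(n);print(n,{k:np.round(v,3).tolist() if not isinstance(v,str) else v for k,v in p.items()})
p=manip.camera_params("wrist");print({k:np.round(v,3).tolist() for k,v in p.items()})
E
```

```text
pics
{'clock': 0.0, 'joints': array([ 1.03690902e+00,  2.21218379e-01,  1.52761930e+00, -2.67756845e-07,
        1.39469134e+00, -1.26091540e-01]), 'joint_vel': array([ 2.63622061e-03,  9.92491437e-04,  1.07851598e-03, -2.00752903e-05,
        3.06521734e-04, -2.00547965e-04]), 'effort': array([ 1.55831574e-03, -4.94596839e+01, -3.87381148e+01,  7.01477844e-02,
        5.68106747e-02, -1.39472863e-04]), 'tool_pos': array([247.54655068, 573.20926562, 221.43772057]), 'orientation': array([ 2.02487879e-01,  9.79284290e-01, -9.15985974e-04, -3.13597848e-04]), 'wrist_force': array([-0.00052464,  0.24342576,  0.03946899]), 'wrist_torque': array([ 0.04173373, -0.00230292,  0.03587439]), 'gripper_force': 0.0, 'opening': 86.91818674016416}
top {'intrinsics': [[433.822, 0.0, 315.224], [0.0, 433.822, 197.374], [0.0, 0.0, 1.0]], 'eye': [446.685, -84.744, 1228.314], 'rotation': [0.021, -0.031, -0.698, 0.715]}
scene {'intrinsics': [[517.768, 0.0, 321.816], [0.0, 517.768, 193.781], [0.0, 0.0, 1.0]], 'eye': [996.736, 537.04, 976.121], 'rotation': [0.097, 0.32, 0.894, 0.3]}
{'intrinsics': [[289.481, 0.0, 321.605], [0.0, 289.481, 202.353], [0.0, 0.0, 1.0]], 'tool_from_camera': [[-0.001, 0.96, 0.28, 78.329], [1.0, 0.001, 0.001, 0.17], [0.001, 0.28, -0.96, -160.782], [0.0, 0.0, 0.0, 1.0]]}
```

View pics/top0.png

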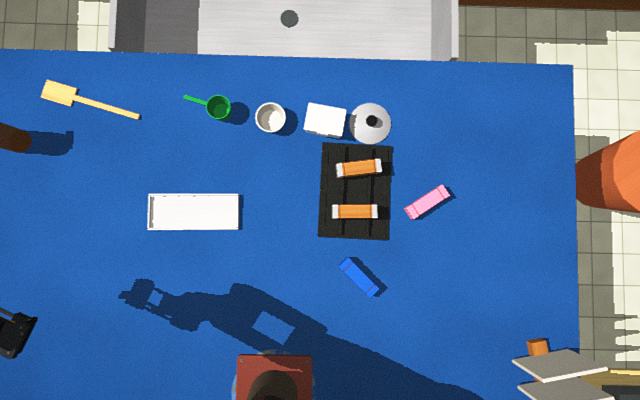

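View pics/scene0.png

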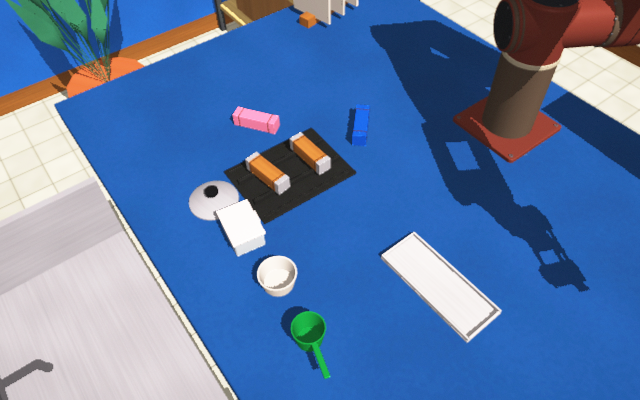

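The top view shows two orange mills with steel caps on the black mat, at about (359,168) and (354,212). The blue one (360,277) and pink one (428,202) lie off the mat and are decoys, so the orange ones fit. The tray is at (194,212). The scene view agrees.

```bash
cat > h.py <<'E'
import numpy as np,cv2
from scipy.spatial.transform import Rotation as R
from rig import manip
def ray(name,px,z,pose=None):
    p=manip.camera_params(name);K=np.array(p["intrinsics"])
    if name=="wrist":
        s=pose;T=np.array(p["tool_from_camera"]);Rt=R.from_quat(s["orientation"]).as_matrix()
        M=Rt@T[:3,:3];e=Rt@T[:3,3]+s["tool_pos"]
    else: M=R.from_quat(p["rotation"]).as_matrix();e=np.array(p["eye"])
    px=np.atleast_2d(px).astype(float)
    d=np.c_[(px[:,0]-K[0,2])/K[0,0],-(px[:,1]-K[1,2])/K[1,1],-np.ones(len(px))]@M.T
    return e+d*((z-e[2])/d[:,2])[:,None]
def orange(im):
    h=cv2.cvtColor(im,cv2.COLOR_RGB2HSV);return cv2.inRange(h,(8,120,60),(22,255,255))
E
python3 - <<'E'
from h import *
im=cv2.imread("pics/top0.png")[:,:,::-1].copy()
c=im[90:300,280:480];cv2.imwrite("pics/crop.png",cv2.resize(c[:,:,::-1],(800,600*210//157 if 0 else 600),interpolation=cv2.INTER_CUBIC))
for n in("top","scene"):
    im=cv2.imread(f"pics/{n}0.png")[:,:,::-1].copy()
    k,l,st,ce=cv2.connectedComponentsWithStats(orange(im))
    for i in range(1,k):
        if st[i,4]>150:
            r=cv2.minAreaRect(np.argwhere(l==i)[:,::-1].astype(np.float32))
            b=ray(n,cv2.boxPoints(r),56)
            print(n,ce[i].round(1),st[i,4],"c",ray(n,ce[i],50)[0].round(1),b[:,:2].round(0).tolist())
for nm,px in (("tray",[(148,195),(238,194),(240,229),(149,230)]),):
    print(nm,ray("top",px,15)[:,:2].round(0).tolist())
print("mat",ray("top",[(322,143),(392,145),(389,240),(318,237)],6)[:,:2].round(0).tolist())
print("lid,tub",ray("top",[(370,123),(325,120),(271,118),(218,107)],40)[:,:2].round(0).tolist())
E
```

```text
top [558.    3.6] 1351 c [1102.3 -778.8   50. ] [[1101.0, -494.0], [1117.0, -1008.0], [1087.0, -1007.0], [1072.0, -494.0]]
top [612.5 175.7] 3731 c [ 613.2 -921.5   50. ] [[735.0, -819.0], [739.0, -995.0], [514.0, -988.0], [510.0, -814.0]]
top [358.7 167.4] 494 c [ 619.  -218.6   50. ] [[632.0, -171.0], [645.0, -260.0], [604.0, -265.0], [592.0, -176.0]]
top [354.4 210.9] 504 c [ 499.4 -208.9   50. ] [[517.0, -163.0], [519.0, -253.0], [481.0, -253.0], [479.0, -164.0]]
top [537.2 346.9] 297 c [ 146.6 -704.5   50. ] [[164.0, -673.0], [175.0, -723.0], [133.0, -731.0], [122.0, -681.0]]
top [611.1 378.5] 459 c [  67.6 -902.2   50. ] [[87.0, -817.0], [101.0, -972.0], [57.0, -974.0], [43.0, -819.0]]
scene [255.1   7.8] 977 c [ 267.5 -833.2   50. ] [[331.0, -930.0], [152.0, -788.0], [227.0, -679.0], [398.0, -813.0]]
scene [105.2  66.3] 4212 c [ 776.1 -841.9   50. ] [[1077.0, -881.0], [383.0, -890.0], [424.0, -759.0], [1083.0, -769.0]]
scene [307.5  19.3] 203 c [ 172.  -672.8   50. ] [[205.0, -689.0], [141.0, -719.0], [151.0, -643.0], [213.0, -616.0]]
scene [626.9  52.8] 405 c [-455.9   43.    50. ] [[-413.0, -11.0], [-496.0, -42.0], [-499.0, 75.0], [-418.0, 102.0]]
scene [307.7 150.8] 601 c [ 507.4 -205.5   50. ] [[541.0, -242.0], [485.0, -265.0], [481.0, -158.0], [535.0, -138.0]]
scene [265.1 170.6] 640 c [ 626.6 -214.6   50. ] [[663.0, -248.0], [611.0, -274.0], [596.0, -169.0], [646.0, -146.0]]
tray [[532.0, 365.0], [541.0, 114.0], [443.0, 105.0], [435.0, 357.0]]
mat [[693.0, -118.0], [692.0, -318.0], [422.0, -312.0], [426.0, -112.0]]
lid,tub [[746.0, -249.0], [751.0, -124.0], [753.0, 26.0], [780.0, 174.0]]
```

View pics/crop.png

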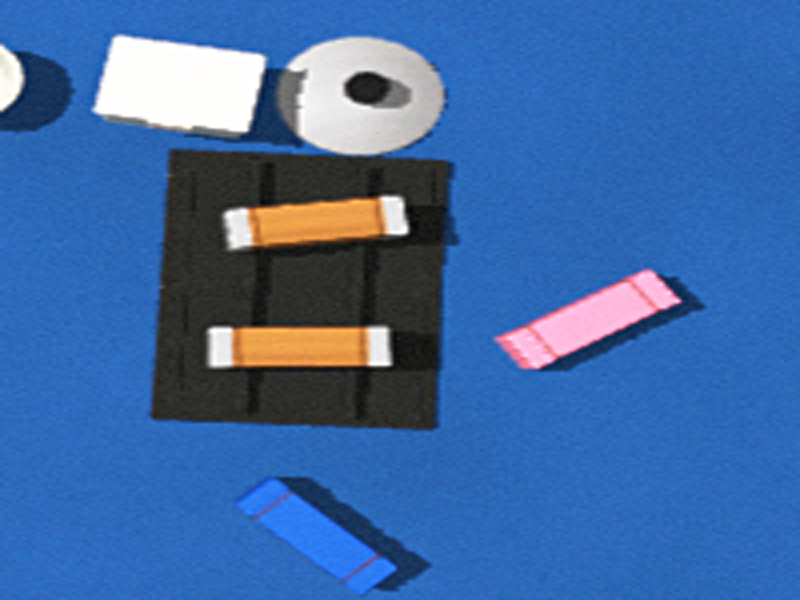

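The crop confirms it: two orange mills with steel caps lie across the mat ribs, while the blue and pink ones are off the mat. Next is a look from close above.

```bash
cat >> h.py <<'E'
import json,os
def cmd():
    if os.path.exists("c.json"): d=json.load(open("c.json"));return np.array(d[0]),R.from_quat(d[1])
    return np.array([247.867,573.74,222.538]),R.from_quat([.20249,.97928,0,0])
def tool(yaw,tilt=0):
    """tool y at world angle yaw (deg), approach tilted by tilt deg about tool y (+: tips lean along tool x)"""
    c,s=np.cos(np.radians(yaw)),np.sin(np.radians(yaw))
    return R.from_matrix(np.array([[-s,c,0],[c,s,0],[0,0,-1]]).T.reshape(3,3).T.T if 0 else np.column_stack([[-s,c,0],[c,s,0],[0,0,-1]]))*R.from_euler("y",tilt,degrees=True)
def go(pos,rot,grasp=False,save=True):
    p,r=cmd()
    if grasp: pos=np.array(pos)+rot.apply([0,0,manip.pinch_z])
    o=np.round(r.inv().apply(np.array(pos)-p)/500,3);a=np.round((r.inv()*rot).as_rotvec()/(np.pi/2),3)
    print("offset",o.tolist(),"angular",a.tolist(),"rows",np.ceil(max(np.linalg.norm(o)*12,np.linalg.norm(a)*90/7.16)))
    if save: json.dump([(p+r.apply(o*500)).tolist(),(r*R.from_rotvec(a*np.pi/2)).as_quat().tolist()],open("c.json","w"))
E
python3 - <<'E'
from h import *
print(R.from_quat(cmd()[1].as_quat()).as_matrix().round(2),tool(66.6).as_matrix().round(2))
go([360,200,230],tool(35));go([480,-215,250],tool(1.3))
E
```

```text
[[-0.92  0.4   0.  ]
 [ 0.4   0.92  0.  ]
 [ 0.    0.   -1.  ]] [[-0.92  0.4   0.  ]
 [ 0.4   0.92  0.  ]
 [ 0.    0.   -1.  ]]
offset [-0.502, -0.597, -0.015] angular [0.0, 0.0, 0.351] rows 10.0
offset [-0.818, -0.28, -0.04] angular [0.0, 0.0, 0.375] rows 11.0
```

Emit:
{"op": "servo_tool", "data": {
  "offset": [
    [-0.502,-0.597,-0.015],
    [-0.502,-0.597,-0.015],
    [-0.502,-0.597,-0.015],
    [-0.502,-0.597,-0.015],
    [-0.502,-0.597,-0.015],
    [-0.502,-0.597,-0.015],
    [-0.502,-0.597,-0.015],
    [-0.502,-0.597,-0.015],
    [-0.502,-0.597,-0.015],
    [-0.502,-0.597,-0.015],
    [-0.502,-0.597,-0.015],
    [-0.502,-0.597,-0.015]
  ],
  "angular": [
    [0,0,0.351],
    [0,0,0.351],
    [0,0,0.351],
    [0,0,0.351],
    [0,0,0.351],
    [0,0,0.351],
    [0,0,0.351],
    [0,0,0.351],
    [0,0,0.351],
    [0,0,0.351],
    [0,0,0.351],
    [0,0,0.351]
  ],
  "hand": [100,100,100,100,100,100,100,100,100,100,100,100]
}}

```text
clock: 1.1
tool_pos: [360.0, 199.7, 229.9]
orientation: [0.463, 0.887, 0.0, -0.0]
wrist_force: [-0.5, 1.0, -1.2]
opening: 86.9
gripper_force: 0.0
```

Emit:
{"op": "servo_tool", "data": {
  "offset": [
    [-0.818,-0.28,-0.04],
    [-0.818,-0.28,-0.04],
    [-0.818,-0.28,-0.04],
    [-0.818,-0.28,-0.04],
    [-0.818,-0.28,-0.04],
    [-0.818,-0.28,-0.04],
    [-0.818,-0.28,-0.04],
    [-0.818,-0.28,-0.04],
    [-0.818,-0.28,-0.04],
    [-0.818,-0.28,-0.04],
    [-0.818,-0.28,-0.04],
    [-0.818,-0.28,-0.04]
  ],
  "angular": [
    [0,0,0.375],
    [0,0,0.375],
    [0,0,0.375],
    [0,0,0.375],
    [0,0,0.375],
    [0,0,0.375],
    [0,0,0.375],
    [0,0,0.375],
    [0,0,0.375],
    [0,0,0.375],
    [0,0,0.375],
    [0,0,0.375]
  ],
  "hand": [100,100,100,100,100,100,100,100,100,100,100,100]
}}

```text
clock: 2.1
tool_pos: [481.5, -217.1, 249.3]
orientation: [0.7, 0.714, -0.0, -0.0]
wrist_force: [-0.6, 0.1, 0.4]
opening: 87.2
gripper_force: 0.0
```

```bash
python3 - <<'E'
from h import *
s=manip.observe();im=manip.grab_frame("wrist");cv2.imwrite("pics/w1.png",im[:,:,::-1])
print(cmd()[0],s["tool_pos"],s["orientation"],s["joints"],s["wrist_force"],s["wrist_torque"])
k,l,st,ce=cv2.connectedComponentsWithStats(orange(im))
for i in range(1,k):
    if st[i,4]>300:
        r=cv2.minAreaRect(np.argwhere(l==i)[:,::-1].astype(np.float32));b=ray("wrist",cv2.boxPoints(r),56,s)
        print(ce[i].round(),ray("wrist",ce[i],56,s)[0].round(1),b.mean(0).round(1),b[:,:2].round().tolist())
E
```

```text
[ 480.13634223 -215.06634953  250.038     ] [ 481.50044489 -217.07161439  249.34782446] [ 6.99702504e-01  7.14434295e-01 -1.70391361e-04 -1.22921308e-04] [-5.72722507e-01 -2.93743398e-02  1.74428007e+00 -2.87417114e-04
  1.42699622e+00 -5.93515551e-01] [-0.55697441  0.08583373  0.39416525] [-0.12550437  0.09953666 -0.01640376]
[337. 174.] [ 499.1 -205.5   56. ] [ 499.  -208.3   56. ] [[479.0, -163.0], [515.0, -162.0], [520.0, -254.0], [481.0, -255.0]]
[428. 183.] [ 613.6 -215.3   56. ] [ 612.7 -217.4   56. ] [[585.0, -171.0], [629.0, -170.0], [642.0, -264.0], [594.0, -265.0]]
[160. 281.] [ 258.7 -361.5   56. ] [ 261.5 -361.6   56. ] [[233.0, -400.0], [254.0, -319.0], [289.0, -323.0], [270.0, -404.0]]
[483. 281.] [ 706.8 -352.2   56. ] [ 703.7 -352.5   56. ] [[675.0, -315.0], [709.0, -309.0], [733.0, -390.0], [698.0, -396.0]]
[455. 326.] [ 678.6 -426.9   56. ] [ 666.6 -425.2   56. ] [[448.0, -445.0], [449.0, -414.0], [880.0, -405.0], [889.0, -436.0]]
```

View pics/w1.png

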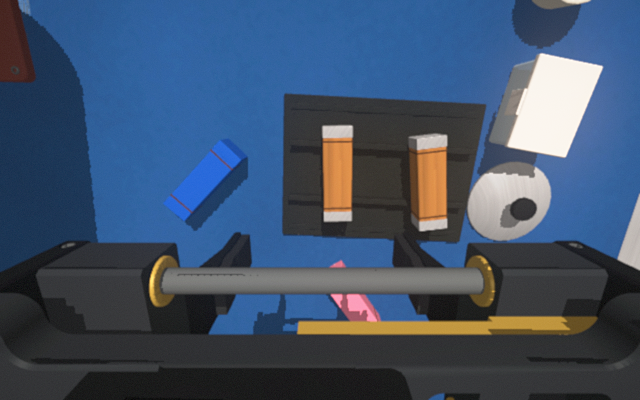

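The wrist view shows the near mill centred around (337,174), the far mill around (428,183), and the lid (510,200) and tub (550,105) beyond them. I'll go down on the near mill.

```bash
python3 - <<'E'
from h import *
go([499.5,-208.5,75],tool(1.7),True);go([499.5,-208.5,38],tool(1.7),True)
E
```

```text
offset [0.012, 0.039, 0.387] angular [0.0, 0.0, -0.005] rows 5.0
offset [0.0, 0.0, 0.074] angular [0.0, 0.0, 0.0] rows 1.0
```

Emit:
{"op": "servo_tool", "data": {
  "offset": [
    [0.012,0.039,0.387],
    [0.012,0.039,0.387],
    [0.012,0.039,0.387],
    [0.012,0.039,0.387],
    [0.012,0.039,0.387],
    [0.012,0.039,0.387],
    [0.012,0.039,0.387],
    [0.012,0.039,0.387]
  ],
  "angular": [
    [0,0,-0.005],
    [0,0,-0.005],
    [0,0,-0.005],
    [0,0,-0.005],
    [0,0,-0.005],
    [0,0,-0.005],
    [0,0,-0.005],
    [0,0,-0.005]
  ],
  "hand": [100,100,100,100,100,100,100,100]
}}

```text
clock: 2.82
tool_pos: [500.9, -208.0, 58.5]
orientation: [0.696, 0.718, 0.0, 0.001]
wrist_force: [-0.6, 0.2, 0.7]
opening: 87.1
gripper_force: 0.0
```

Emit:
{"op": "servo_tool", "data": {
  "offset": [
    [0,0,0.03],
    [0,0,0.06],
    [0,0,0.074],
    [0,0,0.074],
    [0,0,0.074],
    [0,0,0.074],
    [0,0,0.074],
    [0,0,0.074],
    [0,0,0.074],
    [0,0,0.074],
    [0,0,0.074],
    [0,0,0.074]
  ],
  "angular": [
    [0,0,0],
    [0,0,0],
    [0,0,0],
    [0,0,0],
    [0,0,0],
    [0,0,0],
    [0,0,0],
    [0,0,0],
    [0,0,0],
    [0,0,0],
    [0,0,0],
    [0,0,0]
  ],
  "hand": [100,100,100,100,30,30,30,30,30,30,30,30],
  "grip_force": 35
}}

```text
clock: 3.82
tool_pos: [499.4, -208.6, 19.5]
orientation: [0.696, 0.718, -0.0, -0.0]
wrist_force: [0.0, -0.5, -0.0]
opening: 41.7
gripper_force: 0.0
```

```bash
python3 - <<'E'
from h import *
s=manip.observe();print({k:np.round(v,3).tolist() for k,v in s.items()})
E
```

```text
{'clock': 3.817, 'joints': [-0.541, 0.265, 1.891, -0.0, 0.986, -0.572], 'joint_vel': [0.0, 0.001, 0.0, 0.0, -0.001, 0.002], 'effort': [-0.001, -44.13, -31.293, 0.037, 0.072, 0.0], 'tool_pos': [499.447, -208.621, 19.515], 'orientation': [0.696, 0.718, -0.0, -0.0], 'wrist_force': [0.006, -0.503, -0.012], 'wrist_torque': [-0.072, 0.023, 0.036], 'gripper_force': 0.0, 'opening': 41.659}
```

Emit:
{"op": "servo_tool", "data": {
  "offset": [
    [0,0,0],
    [0,0,0],
    [0,0,0],
    [0,0,0],
    [0,0,-0.02],
    [0,0,-0.05],
    [0,0,-0.05],
    [0,0,-0.05],
    [0,0,-0.05],
    [0,0,-0.05],
    [0,0,-0.05],
    [0,0,-0.05]
  ],
  "angular": [
    [0,0,0],
    [0,0,0],
    [0,0,0],
    [0,0,0],
    [0,0,0],
    [0,0,0],
    [0,0,0],
    [0,0,0],
    [0,0,0],
    [0,0,0],
    [0,0,0],
    [0,0,0]
  ],
  "hand": [30,30,30,30,30,30,30,30,30,30,30,30],
  "grip_force": 35
}}

```text
clock: 4.82
tool_pos: [499.0, -208.4, 43.9]
orientation: [0.696, 0.718, -0.0, -0.001]
wrist_force: [-0.3, 0.2, -3.2]
opening: 35.8
gripper_force: 35.0
```

```bash
python3 - <<'E'
from h import *
c=json.load(open("c.json"));c[0][2]+=25;json.dump(c,open("c.json","w"))
for i in range(4):
    s=manip.observe();im=manip.grab_frame("wrist");print(s["wrist_force"].round(2),s["wrist_torque"].round(3),s["opening"],s["gripper_force"],s["effort"].round(3))
cv2.imwrite("pics/w2.png",im[:,:,::-1]);print(s["tool_pos"])
E
```

```text
[-0.34  0.23 -3.19] [-0.14   0.063  0.005] 35.81411749620073 34.99948295764625 [ 4.0000e-03 -4.4699e+01 -3.3485e+01  7.6000e-02  1.1000e-01 -0.0000e+00]
[-0.89  0.66 -2.11] [-0.089  0.027  0.024] 35.75518295842371 34.99944998882711 [ 3.0000e-03 -4.4645e+01 -3.3453e+01  7.6000e-02  1.1100e-01 -0.0000e+00]
[ 0.46 -0.2  -2.06] [-0.075  0.013 -0.017] 35.80048638323601 34.99948334880173 [ 3.0000e-03 -4.4613e+01 -3.3441e+01  7.6000e-02  1.1100e-01 -0.0000e+00]
[-0.48  0.65 -2.15] [-0.143  0.113 -0.01 ] 35.85375340618346 34.99940067529678 [ 2.0000e-03 -4.4595e+01 -3.3441e+01  7.6000e-02  1.1000e-01 -0.0000e+00]
[ 499.30091005 -208.50768673   44.21759885]
```

View pics/w2.png

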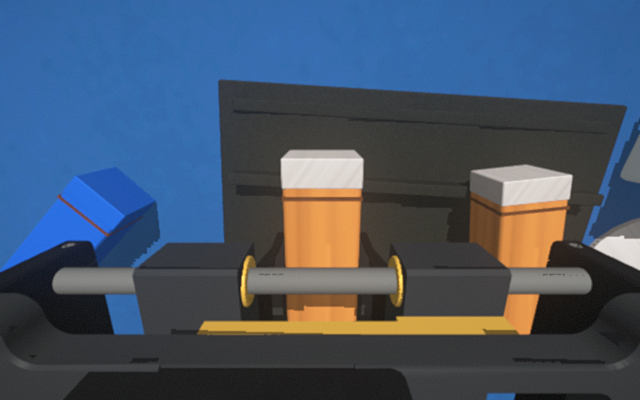

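The mill is held level in the grip, running from (285,150) down to the fingers. The torque reading is noisy, so I'll average it loaded, then lower the mill, release it and average empty.

```bash
cat >> h.py <<'E'
def feel(n=14):
    A=[]
    for i in range(n):
        s=manip.observe();A.append(np.r_[s["wrist_force"],s["wrist_torque"],s["effort"][3:5]]);manip.grab_frame("wrist")
    A=np.array(A);print(A.mean(0).round(3),(A.std(0)/n**.5).round(3));print(s["clock"],s["tool_pos"],s["joints"].round(3))
E
python3 -c "
from h import *
feel()"
```

```text
[-0.1   -0.017 -2.56  -0.142  0.044  0.013  0.076  0.104] [0.091 0.124 0.135 0.008 0.01  0.008 0.    0.   ]
5.6667 [ 499.4901854  -208.62213124   44.54691531] [-0.541  0.225  1.883  0.     1.034 -0.572]
```

Emit:
{"op": "servo_tool", "data": {
  "offset": [
    [0,0,0.02],
    [0,0,0.04],
    [0,0,0.05],
    [0,0,0.05],
    [0,0,0.05],
    [0,0,0.05],
    [0,0,0.05],
    [0,0,0.05],
    [0,0,0.05],
    [0,0,0],
    [0,0,0],
    [0,0,0]
  ],
  "angular": [
    [0,0,0],
    [0,0,0],
    [0,0,0],
    [0,0,0],
    [0,0,0],
    [0,0,0],
    [0,0,0],
    [0,0,0],
    [0,0,0],
    [0,0,0],
    [0,0,0],
    [0,0,0]
  ],
  "hand": [30,30,30,30,70,70,70,70,70,70,70,70]
}}

```text
clock: 6.72
tool_pos: [500.9, -209.5, 45.9]
orientation: [0.696, 0.718, 0.0, 0.002]
wrist_force: [0.2, -0.6, -1.4]
opening: 60.7
gripper_force: 0.0
```

```bash
python3 -c "
from h import *
feel()"
```

```text
[ 0.003  0.121 -0.08  -0.072  0.065  0.018  0.039  0.072] [0.133 0.105 0.162 0.006 0.007 0.008 0.    0.01 ]
7.3667 [ 499.46021159 -208.63164516   44.45644958] [-0.541  0.225  1.883 -0.     1.034 -0.572]
```

Lifting changed the torque about x by −0.070 N m (±0.01), and the joint 4 effort agrees, so the near mill's heavy end is at +y. I'll regrasp with the tool leaning 30° that way.

```bash
python3 - <<'E'
from h import *
t=tool(1.7,30);P=np.array([499.5,-208.5,38])
go(P-t.apply([0,0,60]),t,True);go(P,t,True);go([500,-150,200],tool(1.7,-10),True)
E
```

```text
offset [-0.041, -0.0, -0.058] angular [-0.0, 0.333, 0.0] rows 5.0
offset [0.0, 0.0, 0.12] angular [-0.0, 0.0, 0.0] rows 2.0
offset [0.239, 0.005, -0.231] angular [-0.0, -0.444, 0.0] rows 6.0
```

Emit:
{"op": "servo_tool", "data": {
  "offset": [
    [-0.041,0,-0.058],
    [-0.041,0,-0.058],
    [-0.041,0,-0.058],
    [-0.041,0,-0.058],
    [-0.041,0,-0.058],
    [-0.041,0,-0.058],
    [-0.041,0,-0.058]
  ],
  "angular": [
    [0,0,0],
    [0,0.333,0],
    [0,0.333,0],
    [0,0.333,0],
    [0,0.333,0],
    [0,0.333,0],
    [0,0.333,0]
  ],
  "hand": [70,70,70,70,70,70,70]
}}

```text
clock: 8.0
tool_pos: [499.2, -230.4, 71.6]
orientation: [0.674, 0.692, 0.18, -0.187]
wrist_force: [-1.3, -0.2, -0.1]
opening: 60.5
gripper_force: 0.0
```

Emit:
{"op": "servo_tool", "data": {
  "offset": [
    [0,0,0.04],
    [0,0,0.08],
    [0,0,0.12],
    [0,0,0.12],
    [0,0,0.12],
    [0,0,0.12],
    [0,0,0.12],
    [0,0,0.12],
    [0,0,0.12],
    [0,0,0.12],
    [0,0,0.12],
    [0,0,0.12]
  ],
  "angular": [
    [0,0,0],
    [0,0,0],
    [0,0,0],
    [0,0,0],
    [0,0,0],
    [0,0,0],
    [0,0,0],
    [0,0,0],
    [0,0,0],
    [0,0,0],
    [0,0,0],
    [0,0,0]
  ],
  "hand": [70,70,70,70,30,30,30,30,30,30,30,30],
  "grip_force": 45
}}

```text
clock: 9.0
tool_pos: [499.7, -200.0, 22.6]
orientation: [0.673, 0.693, 0.18, -0.185]
wrist_force: [-1.7, -1.5, 5.7]
opening: 35.8
gripper_force: 45.0
```

```bash
python3 - <<'E'
from h import *
s=manip.observe();print({k:np.round(v,3).tolist() for k,v in s.items()})
E
```

```text
{'clock': 9.0, 'joints': [-0.76, 0.503, 1.667, 0.367, 1.373, -0.937], 'joint_vel': [-0.001, -0.001, -0.0, 0.0, 0.001, 0.0], 'effort': [0.889, -49.382, -26.928, 1.54, 1.558, 0.009], 'tool_pos': [499.736, -200.022, 22.578], 'orientation': [0.673, 0.693, 0.18, -0.185], 'wrist_force': [-1.655, -1.471, 5.659], 'wrist_torque': [-0.095, 0.213, 0.093], 'gripper_force': 45.002, 'opening': 35.785}
```

Emit:
{"op": "servo_tool", "data": {
  "offset": [
    [0.03,0,-0.05],
    [0.06,0,-0.1],
    [0.239,0.005,-0.231],
    [0.239,0.005,-0.231],
    [0.239,0.005,-0.231],
    [0.239,0.005,-0.231],
    [0.239,0.005,-0.231],
    [0.239,0.005,-0.231],
    [0.239,0.005,-0.231],
    [0.239,0.005,-0.231]
  ],
  "angular": [
    [0,0,0],
    [0,0,0],
    [0,0,0],
    [0,-0.444,0],
    [0,-0.444,0],
    [0,-0.444,0],
    [0,-0.444,0],
    [0,-0.444,0],
    [0,-0.444,0],
    [0,-0.444,0]
  ],
  "hand": [30,30,30,30,30,30,30,30,30,30]
}}

```text
clock: 9.83
tool_pos: [499.6, -150.4, 180.6]
orientation: [0.692, 0.716, -0.061, 0.063]
wrist_force: [0.2, 0.8, -2.5]
opening: 35.6
gripper_force: 45.0
```

```bash
python3 - <<'E'
from h import *
s=manip.observe();print(cmd()[0].round(1),s["tool_pos"].round(1),s["joints"].round(3),s["wrist_force"].round(1))
go([495,60,220],tool(15,-45),True);go([490,230,180],tool(25,-60),True)
E
```

```text
[ 500.3 -153.3  181.3] [ 499.6 -150.4  180.6] [-0.336 -0.026  1.883 -0.175  1.227 -0.316] [ 0.2  0.8 -2.5]
offset [0.386, 0.008, -0.12] angular [-0.069, -0.387, -0.133] rows 6.0
offset [0.281, 0.085, -0.179] angular [-0.088, -0.167, -0.068] rows 5.0
```

Emit:
{"op": "servo_tool", "data": {
  "offset": [
    [0.386,0.008,-0.12],
    [0.386,0.008,-0.12],
    [0.386,0.008,-0.12],
    [0.386,0.008,-0.12],
    [0.386,0.008,-0.12],
    [0.386,0.008,-0.12],
    [0.386,0.008,-0.12],
    [0.386,0.008,-0.12],
    [0.386,0.008,-0.12]
  ],
  "angular": [
    [-0.069,-0.387,-0.133],
    [-0.069,-0.387,-0.133],
    [-0.069,-0.387,-0.133],
    [-0.069,-0.387,-0.133],
    [-0.069,-0.387,-0.133],
    [-0.069,-0.387,-0.133],
    [-0.069,-0.387,-0.133],
    [-0.069,-0.387,-0.133],
    [-0.069,-0.387,-0.133]
  ],
  "hand": [30,30,30,30,30,30,30,30,30]
}}

```text
clock: 10.58
tool_pos: [498.2, 46.0, 206.5]
orientation: [0.563, 0.733, -0.233, 0.302]
wrist_force: [0.2, -0.2, -2.4]
opening: 35.7
gripper_force: 45.0
```

Emit:
{"op": "servo_tool", "data": {
  "offset": [
    [0.281,0.085,-0.179],
    [0.281,0.085,-0.179],
    [0.281,0.085,-0.179],
    [0.281,0.085,-0.179],
    [0.281,0.085,-0.179],
    [0.281,0.085,-0.179],
    [0.281,0.085,-0.179],
    [0.281,0.085,-0.179],
    [0.281,0.085,-0.179]
  ],
  "angular": [
    [-0.088,-0.167,-0.068],
    [-0.088,-0.167,-0.068],
    [-0.088,-0.167,-0.068],
    [-0.088,-0.167,-0.068],
    [-0.088,-0.167,-0.068],
    [-0.088,-0.167,-0.068],
    [-0.088,-0.167,-0.068],
    [-0.088,-0.167,-0.068],
    [-0.088,-0.167,-0.068]
  ],
  "hand": [30,30,30,30,30,30,30,30,30]
}}

```text
clock: 11.33
tool_pos: [497.8, 213.1, 172.0]
orientation: [0.467, 0.729, -0.269, 0.421]
wrist_force: [-1.1, 0.6, -3.4]
opening: 35.6
gripper_force: 45.0
```

```bash
python3 - <<'E'
from h import *
s=manip.observe();c=cmd();print(c[0].round(1),s["tool_pos"].round(1),s["joints"].round(3),(c[1].inv()*R.from_quat(s["orientation"])).as_rotvec(degrees=True).round(1))
cv2.imwrite("pics/s1.png",manip.grab_frame("scene")[:,:,::-1])
E
```

```text
[497.1 215.3 170.9] [497.8 213.1 172. ] [ 0.783  0.435  1.709 -0.95   1.549  0.662] [0.2 0.  0.2]
```

View pics/s1.png

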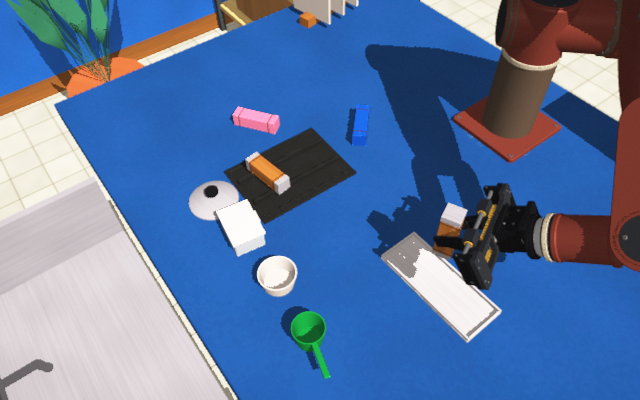

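The mill is upright in the hand at (452,230), over the tray, and joint 4 is within range at −0.95. I'll set it down at the tray centre, which leaves room on both sides.

```bash
python3 - <<'E'
from h import *
t=tool(25,-60)
go([487,235,75],t,True);go([487,235,64.5],t,True)
go(np.array([487,235,64.5])-t.apply([0,0,110]),t,True)
E
```

```text
offset [0.188, -0.001, 0.095] angular [-0.0, 0.0, 0.0] rows 3.0
offset [0.018, -0.0, 0.01] angular [-0.0, 0.0, 0.0] rows 1.0
offset [0.0, -0.001, -0.22] angular [-0.0, 0.0, 0.0] rows 3.0
```

Emit:
{"op": "servo_tool", "data": {
  "offset": [
    [0.06,0,0.03],
    [0.12,0,0.06],
    [0.17,0,0.085],
    [0.188,-0.001,0.095],
    [0.188,-0.001,0.095],
    [0.188,-0.001,0.095],
    [0.188,-0.001,0.095]
  ],
  "angular": [
    [0,0,0],
    [0,0,0],
    [0,0,0],
    [0,0,0],
    [0,0,0],
    [0,0,0],
    [0,0,0]
  ],
  "hand": [30,30,30,30,30,30,30]
}}

```text
clock: 11.97
tool_pos: [495.3, 220.8, 67.9]
orientation: [0.466, 0.73, -0.268, 0.422]
wrist_force: [-0.4, -0.8, -1.9]
opening: 35.8
gripper_force: 45.0
```

Emit:
{"op": "servo_tool", "data": {
  "offset": [
    [0.005,0,0.003],
    [0.01,0,0.006],
    [0.014,0,0.008],
    [0.018,0,0.01],
    [0.018,0,0.01],
    [0.018,0,0.01],
    [0.018,0,0.01]
  ],
  "angular": [
    [0,0,0],
    [0,0,0],
    [0,0,0],
    [0,0,0],
    [0,0,0],
    [0,0,0],
    [0,0,0]
  ],
  "hand": [30,30,30,30,30,30,30]
}}

```text
clock: 12.55
tool_pos: [494.4, 220.7, 56.7]
orientation: [0.465, 0.73, -0.269, 0.423]
wrist_force: [-3.1, 1.2, 6.1]
opening: 35.9
gripper_force: 45.0
```

```bash
python3 - <<'E'
from h import *
s=manip.observe();t=tool(25,-60);print(s["tool_pos"]-t.apply([0,0,19]),s["wrist_force"].round(1),s["wrist_torque"].round(3),s["joints"].round(2))
E
```

```text
[487.45186044 235.59990614  66.21712007] [-3.1  1.2  6.1] [-0.169  0.211 -0.193] [ 0.8   0.64  1.69 -0.96  1.45  0.82]
```

Emit:
{"op": "servo_tool", "data": {
  "offset": [
    [0,0,0],
    [0,0,0],
    [0,0,0],
    [0,0,0],
    [0,0,0],
    [0,0,-0.05],
    [0,0,-0.12],
    [0,-0.001,-0.22],
    [0,-0.001,-0.22],
    [0,-0.001,-0.22]
  ],
  "angular": [
    [0,0,0],
    [0,0,0],
    [0,0,0],
    [0,0,0],
    [0,0,0],
    [0,0,0],
    [0,0,0],
    [0,0,0],
    [0,0,0],
    [0,0,0]
  ],
  "hand": [75,75,75,75,75,75,75,75,75,75]
}}

```text
clock: 13.38
tool_pos: [453.6, 309.9, 112.2]
orientation: [0.465, 0.731, -0.266, 0.422]
wrist_force: [0.8, 0.2, -0.8]
opening: 65.3
gripper_force: 0.0
```

```bash
python3 - <<'E'
from h import *
s=manip.observe();print(s["tool_pos"],s["wrist_force"])
im=manip.grab_frame("wrist");cv2.imwrite("pics/w3.png",im[:,:,::-1])
go([480,300,270],tool(20,-30),True);go([540,-60,250],tool(12,0),True);go([615,-216,100],tool(8,0),True);go([615,-216,38],tool(8,0),True)
E
```

```text
[453.62489694 309.93677226 112.17185521] [ 0.82191705  0.177135   -0.83412551]
offset [-0.275, 0.041, -0.097] angular [0.039, 0.334, 0.04] rows 5.0
offset [-0.583, -0.134, 0.388] angular [0.023, 0.332, 0.087] rows 9.0
offset [-0.336, 0.081, 0.3] angular [0.0, 0.0, 0.045] rows 6.0
offset [-0.0, 0.0, 0.124] angular [0.0, 0.0, -0.0] rows 2.0
```

View pics/w3.png

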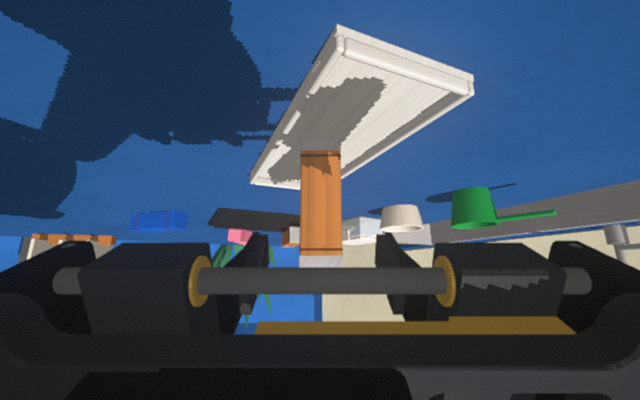

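The mill stands upright in the tray at (320,205), with its top cap at (320,260) in the inverted view. Next I'll hover over the second mill.

```bash
python3 - <<'E'
from h import *
json.dump([[453.6,309.9,112.2],tool(25,-60).as_quat().tolist()],open("c.json","w"))
go([480,300,270],tool(20,-30),True);go([560,-100,260],tool(10,0),True);go([616,-225,240],tool(8,0))
E
```

```text
offset [-0.275, 0.038, -0.091] angular [0.04, 0.333, 0.04] rows 5.0
offset [-0.67, -0.123, 0.416] angular [0.029, 0.333, 0.108] rows 10.0
offset [-0.265, 0.067, 0.003] angular [-0.0, -0.0, 0.022] rows 4.0
```

Emit:
{"op": "servo_tool", "data": {
  "offset": [
    [-0.275,0.038,-0.091],
    [-0.275,0.038,-0.091],
    [-0.275,0.038,-0.091],
    [-0.275,0.038,-0.091],
    [-0.275,0.038,-0.091],
    [-0.275,0.038,-0.091]
  ],
  "angular": [
    [0.04,0.333,0.04],
    [0.04,0.333,0.04],
    [0.04,0.333,0.04],
    [0.04,0.333,0.04],
    [0.04,0.333,0.04],
    [0.04,0.333,0.04]
  ],
  "hand": [100,100,100,100,100,100]
}}

```text
clock: 13.93
tool_pos: [485.7, 285.8, 255.2]
orientation: [0.557, 0.789, -0.147, 0.212]
wrist_force: [-0.3, -0.3, -0.3]
opening: 86.3
gripper_force: 0.0
```

Emit:
{"op": "servo_tool", "data": {
  "offset": [
    [-0.67,-0.123,0.416],
    [-0.67,-0.123,0.416],
    [-0.67,-0.123,0.416],
    [-0.67,-0.123,0.416],
    [-0.67,-0.123,0.416],
    [-0.67,-0.123,0.416],
    [-0.67,-0.123,0.416],
    [-0.67,-0.123,0.416],
    [-0.67,-0.123,0.416],
    [-0.67,-0.123,0.416],
    [-0.67,-0.123,0.416],
    [-0.67,-0.123,0.416]
  ],
  "angular": [
    [0.029,0.333,0.108],
    [0.029,0.333,0.108],
    [0.029,0.333,0.108],
    [0.029,0.333,0.108],
    [0.029,0.333,0.108],
    [0.029,0.333,0.108],
    [0.029,0.333,0.108],
    [0.029,0.333,0.108],
    [0.029,0.333,0.108],
    [0.029,0.333,0.108],
    [0.029,0.333,0.108],
    [0.029,0.333,0.108]
  ],
  "hand": [100,100,100,100,100,100,100,100,100,100,100,100]
}}

```text
clock: 14.93
tool_pos: [557.6, -104.1, 235.8]
orientation: [0.644, 0.765, -0.002, -0.004]
wrist_force: [-0.5, 1.1, 0.1]
opening: 87.2
gripper_force: 0.0
```

Emit:
{"op": "servo_tool", "data": {
  "offset": [
    [-0.265,0.067,0.003],
    [-0.265,0.067,0.003],
    [-0.265,0.067,0.003],
    [-0.265,0.067,0.003],
    [-0.265,0.067,0.003],
    [-0.265,0.067,0.003],
    [-0.265,0.067,0.003],
    [-0.265,0.067,0.003]
  ],
  "angular": [
    [0,0,0.022],
    [0,0,0.022],
    [0,0,0.022],
    [0,0,0.022],
    [0,0,0.022],
    [0,0,0.022],
    [0,0,0.022],
    [0,0,0.022]
  ],
  "hand": [100,100,100,100,100,100,100,100]
}}

```text
clock: 15.6
tool_pos: [615.5, -225.5, 238.2]
orientation: [0.655, 0.756, -0.0, -0.001]
wrist_force: [0.6, -0.4, -0.0]
opening: 87.0
gripper_force: 0.0
```

```bash
python3 - <<'E'
from h import *
s=manip.observe();im=manip.grab_frame("wrist");cv2.imwrite("pics/w4.png",im[:,:,::-1])
print(cmd()[0],s["tool_pos"],s["joints"].round(2),s["clock"])
k,l,st,ce=cv2.connectedComponentsWithStats(orange(im))
for i in range(1,k):
    if st[i,4]>300:
        r=cv2.minAreaRect(np.argwhere(l==i)[:,::-1].astype(np.float32));b=ray("wrist",cv2.boxPoints(r),56,s)
        print(ce[i].round(),ray("wrist",ce[i],56,s)[0].round(1),b.mean(0).round(1),b[:,:2].round().tolist())
E
```

```text
[ 616.03712941 -224.75011624  239.88163874] [ 615.470594   -225.51030169  238.24358039] [-0.47  0.28  1.42 -0.    1.44 -0.61] 15.6
[327. 177.] [ 618.6 -215.1   56. ] [ 618.6 -217.2   56. ] [[594.0, -175.0], [630.0, -170.0], [644.0, -259.0], [606.0, -265.0]]
[160. 281.] [ 417.7 -387.7   56. ] [ 420.4 -387.5   56. ] [[398.0, -427.0], [408.0, -347.0], [442.0, -347.0], [433.0, -428.0]]
[483. 281.] [ 847.1 -326.3   56. ] [ 844.5 -327.    56. ] [[813.0, -295.0], [844.0, -285.0], [877.0, -359.0], [844.0, -369.0]]
[457. 326.] [ 831.9 -400.7   56. ] [ 817.7 -400.9   56. ] [[611.0, -446.0], [608.0, -416.0], [1020.0, -357.0], [1032.0, -385.0]]
```

View pics/w4.png

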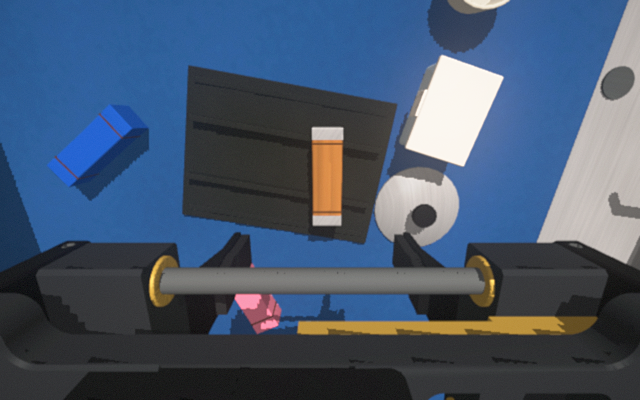

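The wrist view shows the second mill at (327,177), with the lid at (415,207) beside it, so I'll use a narrower opening.

```bash
python3 - <<'E'
from h import *
go([618.6,-217.5,85],tool(8.2),True);go([618.6,-217.5,38],tool(8.2),True)
E
```

```text
offset [0.013, 0.007, 0.347] angular [-0.0, -0.0, -0.002] rows 5.0
offset [0.0, 0.0, 0.094] angular [-0.0, -0.0, 0.0] rows 2.0
```

Emit:
{"op": "servo_tool", "data": {
  "offset": [
    [0.013,0.007,0.347],
    [0.013,0.007,0.347],
    [0.013,0.007,0.347],
    [0.013,0.007,0.347],
    [0.013,0.007,0.347],
    [0.013,0.007,0.39],
    [0.013,0.007,0.391],
    [0.013,0.007,0.391],
    [0.013,0.007,0.391],
    [0.013,0.007,0.391]
  ],
  "angular": [
    [0,0,-0.002],
    [0,0,-0.002],
    [0,0,-0.002],
    [0,0,-0.002],
    [0,0,-0.002],
    [0,0,-0.002],
    [0,0,-0.002],
    [0,0,-0.002],
    [0,0,-0.002],
    [0,0,-0.002]
  ],
  "hand": [70,70,70,70,70,70,70,70,70,70]
}}

```text
clock: 16.48
tool_pos: [620.0, -221.7, 46.1]
orientation: [0.655, 0.756, 0.0, 0.002]
wrist_force: [-0.7, -0.3, 0.2]
opening: 61.4
gripper_force: 0.0
```

```bash
python3 -c "
from h import *
feel()"
```

```text
[ 0.271  0.105  0.073 -0.076  0.039  0.011  0.035  0.077] [0.128 0.142 0.102 0.008 0.006 0.006 0.    0.003]
17.1333 [ 618.20345793 -220.97854376   42.88158616] [-4.630e-01  4.690e-01  1.567e+00 -1.000e-03  1.106e+00 -6.060e-01]
```

Emit:
{"op": "servo_tool", "data": {
  "offset": [
    [0,0,0.03],
    [0,0,0.05],
    [0,0,0.05],
    [0,0,0.05],
    [0,0,0.05],
    [0,0,0.05],
    [0,0,0.05],
    [0,0,0.05],
    [0,0,0.05],
    [0,0,0.05],
    [0,0,0.05],
    [0,0,0.05]
  ],
  "angular": [
    [0,0,0],
    [0,0,0],
    [0,0,0],
    [0,0,0],
    [0,0,0],
    [0,0,0],
    [0,0,0],
    [0,0,0],
    [0,0,0],
    [0,0,0],
    [0,0,0],
    [0,0,0]
  ],
  "hand": [70,70,70,30,30,30,30,30,30,30,30,30],
  "grip_force": 40
}}

```text
clock: 18.18
tool_pos: [618.8, -221.2, 18.6]
orientation: [0.655, 0.756, -0.0, 0.0]
wrist_force: [1.3, 0.3, 2.3]
opening: 35.7
gripper_force: 40.0
```

Emit:
{"op": "servo_tool", "data": {
  "offset": [
    [0,0,-0.02],
    [0,0,-0.05],
    [0,0,-0.05],
    [0,0,-0.05],
    [0,0,-0.05],
    [0,0,-0.05],
    [0,0,-0.05]
  ],
  "angular": [
    [0,0,0],
    [0,0,0],
    [0,0,0],
    [0,0,0],
    [0,0,0],
    [0,0,0],
    [0,0,0]
  ],
  "hand": [30,30,30,30,30,30,30]
}}

```text
clock: 18.77
tool_pos: [617.7, -220.7, 42.3]
orientation: [0.655, 0.756, -0.001, -0.001]
wrist_force: [0.8, -0.0, -2.8]
opening: 35.5
gripper_force: 40.0
```

```bash
python3 -c "
from h import *
feel()"
```

```text
[-0.103 -0.111 -2.832 -0.004  0.036  0.003 -0.01   0.049] [0.148 0.103 0.102 0.005 0.009 0.009 0.    0.001]
19.4167 [ 618.25875059 -221.02935399   43.0214481 ] [-4.630e-01  4.690e-01  1.567e+00 -1.000e-03  1.106e+00 -6.060e-01]
```

Here the torque about x changed by +0.072 N m, the opposite sign to the first, so this mill's heavy end is at −y. I'll lower it, then regrasp leaning toward −y.

```bash
python3 - <<'E'
from h import *
json.dump([[618.4,-221.0,43.0],tool(8.2).as_quat().tolist()],open("c.json","w"))
t=tool(8.2,-30);P=np.array([618.6,-217.5,38])
go(P-t.apply([0,0,60]),t,True);go(P,t,True);go([600,-150,200],tool(8.2,10),True)
go([515,-20,230],tool(3,45),True);go([488,140,190],tool(0,60),True)
E
```

```text
offset [0.048, 0.001, -0.062] angular [0.0, -0.333, 0.0] rows 5.0
offset [0.0, 0.0, 0.12] angular [0.0, -0.0, -0.0] rows 2.0
offset [-0.017, -0.017, -0.358] angular [0.0, 0.444, -0.0] rows 6.0
offset [0.309, -0.129, -0.017] angular [-0.027, 0.389, 0.052] rows 5.0
offset [0.181, -0.035, 0.283] angular [-0.027, 0.166, 0.02] rows 5.0
```

Emit:
{"op": "servo_tool", "data": {
  "offset": [
    [0,0,0.02],
    [0,0,0.04],
    [0,0,0.05],
    [0,0,0.05],
    [0,0,0.05],
    [0,0,0.05],
    [0,0,0.05],
    [0,0,0.05],
    [0,0,0.05],
    [0,0,0],
    [0,0,0],
    [0,0,0]
  ],
  "angular": [
    [0,0,0],
    [0,0,0],
    [0,0,0],
    [0,0,0],
    [0,0,0],
    [0,0,0],
    [0,0,0],
    [0,0,0],
    [0,0,0],
    [0,0,0],
    [0,0,0],
    [0,0,0]
  ],
  "hand": [30,30,30,30,70,70,70,70,70,70,70,70]
}}

```text
clock: 20.47
tool_pos: [619.8, -221.8, 44.7]
orientation: [0.655, 0.756, 0.0, 0.002]
wrist_force: [0.5, -0.4, 0.3]
opening: 60.6
gripper_force: 0.0
```

Emit:
{"op": "servo_tool", "data": {
  "offset": [
    [0.048,0.001,-0.062],
    [0.048,0.001,-0.062],
    [0.048,0.001,-0.062],
    [0.048,0.001,-0.062],
    [0.048,0.001,-0.062],
    [0.048,0.001,-0.062],
    [0.048,0.001,-0.062],
    [0.048,0.001,-0.062]
  ],
  "angular": [
    [0,0,0],
    [0,-0.333,0],
    [0,-0.333,0],
    [0,-0.333,0],
    [0,-0.333,0],
    [0,-0.333,0],
    [0,-0.333,0],
    [0,-0.333,0]
  ],
  "hand": [70,70,70,70,70,70,70,70]
}}

```text
clock: 21.13
tool_pos: [615.0, -196.2, 72.9]
orientation: [0.632, 0.731, -0.169, 0.194]
wrist_force: [-0.3, -0.7, 0.6]
opening: 61.1
gripper_force: 0.0
```

Emit:
{"op": "servo_tool", "data": {
  "offset": [
    [0,0,0.04],
    [0,0,0.08],
    [0,0,0.12],
    [0,0,0.12],
    [0,0,0.12],
    [0,0,0.12],
    [0,0,0.12],
    [0,0,0.12],
    [0,0,0.12],
    [0,0,0.12],
    [0,0,0.12],
    [0,0,0.12]
  ],
  "angular": [
    [0,0,0],
    [0,0,0],
    [0,0,0],
    [0,0,0],
    [0,0,0],
    [0,0,0],
    [0,0,0],
    [0,0,0],
    [0,0,0],
    [0,0,0],
    [0,0,0],
    [0,0,0]
  ],
  "hand": [70,70,70,70,30,30,30,30,30,30,30,30],
  "grip_force": 45
}}

```text
clock: 22.13
tool_pos: [620.2, -226.8, 23.3]
orientation: [0.632, 0.73, -0.17, 0.196]
wrist_force: [-2.1, 2.2, 5.1]
opening: 35.7
gripper_force: 45.0
```

```bash
python3 - <<'E'
from h import *
s=manip.observe();print({k:np.round(v,3).tolist() for k,v in s.items()});print(s["tool_pos"]-tool(8.2,-30).apply([0,0,19]))
E
```

```text
{'clock': 22.133, 'joints': [-0.227, 0.449, 1.744, -0.663, 0.86, 0.049], 'joint_vel': [-0.0, -0.0, -0.0, 0.0, -0.0, 0.0], 'effort': [-0.562, -49.296, -30.184, -1.709, -0.589, -0.004], 'tool_pos': [620.223, -226.777, 23.334], 'orientation': [0.632, 0.73, -0.17, 0.196], 'wrist_force': [-2.115, 2.171, 5.077], 'wrist_torque': [0.025, 0.394, -0.217], 'gripper_force': 45.002, 'opening': 35.671}
[ 618.86782544 -217.37368017   39.78808985]
```

Emit:
{"op": "servo_tool", "data": {
  "offset": [
    [-0.02,0,-0.035],
    [-0.05,0,-0.087],
    [-0.017,-0.017,-0.358],
    [-0.017,-0.017,-0.358],
    [-0.017,-0.017,-0.358],
    [-0.017,-0.017,-0.358],
    [-0.017,-0.017,-0.358],
    [-0.017,-0.017,-0.358],
    [-0.017,-0.017,-0.358],
    [-0.017,-0.017,-0.358],
    [-0.017,-0.017,-0.358]
  ],
  "angular": [
    [0,0,0],
    [0,0,0],
    [0,0,0],
    [0,0.444,0],
    [0,0.444,0],
    [0,0.444,0],
    [0,0.444,0],
    [0,0.444,0],
    [0,0.444,0],
    [0,0.444,0],
    [0,0.444,0]
  ],
  "hand": [30,30,30,30,30,30,30,30,30,30,30]
}}

```text
clock: 23.05
tool_pos: [598.9, -147.8, 180.0]
orientation: [0.653, 0.752, 0.056, -0.066]
wrist_force: [0.2, 0.0, -3.1]
opening: 35.6
gripper_force: 45.0
```

Emit:
{"op": "servo_tool", "data": {
  "offset": [
    [0.309,-0.129,-0.017],
    [0.309,-0.129,-0.017],
    [0.309,-0.129,-0.017],
    [0.309,-0.129,-0.017],
    [0.309,-0.129,-0.017],
    [0.309,-0.129,-0.017],
    [0.309,-0.129,-0.017],
    [0.309,-0.129,-0.017],
    [0.309,-0.129,-0.017],
    [0.309,-0.129,-0.017]
  ],
  "angular": [
    [-0.027,0.389,0.052],
    [-0.027,0.389,0.052],
    [-0.027,0.389,0.052],
    [-0.027,0.389,0.052],
    [-0.027,0.389,0.052],
    [-0.027,0.389,0.052],
    [-0.027,0.389,0.052],
    [-0.027,0.389,0.052],
    [-0.027,0.389,0.052],
    [-0.027,0.389,0.052]
  ],
  "hand": [30,30,30,30,30,30,30,30,30,30]
}}

```text
clock: 23.88
tool_pos: [515.0, -6.8, 217.3]
orientation: [0.636, 0.671, 0.262, -0.276]
wrist_force: [-0.7, 0.2, -2.2]
opening: 35.9
gripper_force: 45.0
```

Emit:
{"op": "servo_tool", "data": {
  "offset": [
    [0.181,-0.035,0.283],
    [0.181,-0.035,0.283],
    [0.181,-0.035,0.283],
    [0.181,-0.035,0.283],
    [0.181,-0.035,0.283],
    [0.181,-0.035,0.283],
    [0.181,-0.035,0.283],
    [0.181,-0.035,0.283],
    [0.181,-0.035,0.283],
    [0.181,-0.035,0.283],
    [0.181,-0.035,0.283],
    [0.181,-0.035,0.283]
  ],
  "angular": [
    [-0.027,0.166,0.02],
    [-0.027,0.166,0.02],
    [-0.027,0.166,0.02],
    [-0.027,0.166,0.02],
    [-0.027,0.166,0.02],
    [-0.027,0.166,0.02],
    [-0.027,0.166,0.02],
    [-0.027,0.166,0.02],
    [-0.027,0.166,0.02],
    [-0.027,0.166,0.02],
    [-0.027,0.166,0.02],
    [-0.027,0.166,0.02]
  ],
  "hand": [30,30,30,30,30,30,30,30,30,30,30,30]
}}

```text
clock: 24.88
tool_pos: [488.5, 155.4, 180.6]
orientation: [0.613, 0.612, 0.353, -0.353]
wrist_force: [0.1, 0.4, -3.5]
opening: 35.9
gripper_force: 45.0
```

```bash
python3 - <<'E'
from h import *
s=manip.observe();c=cmd();t=tool(0,60);print(c[0].round(1),s["tool_pos"].round(1),s["joints"].round(3),(c[1].inv()*R.from_quat(s["orientation"])).as_rotvec(degrees=True).round(1))
print(s["tool_pos"]-t.apply([0,0,19]))
cv2.imwrite("pics/s2.png",manip.grab_frame("scene")[:,:,::-1])
json.dump([s["tool_pos"].tolist(),s["orientation"].tolist()],open("c.json","w"))
go([488,156,75],t,True);go([488,156,65],t,True)
go(np.array([488,156,65])-t.apply([0,0,110]),t,True)
E
```

```text
[488.2 156.  180.5] [488.5 155.4 180.6] [-0.437  0.213  1.979  0.902  1.577 -0.742] [-0. -0.  0.]
[488.45276253 138.94193127 190.10620132]
offset [-0.182, -0.001, 0.144] angular [0.001, 0.001, 0.0] rows 3.0
offset [-0.017, -0.0, 0.01] angular [-0.0, -0.0, 0.0] rows 1.0
offset [-0.0, -0.0, -0.22] angular [-0.0, -0.0, 0.0] rows 3.0
```

View pics/s2.png

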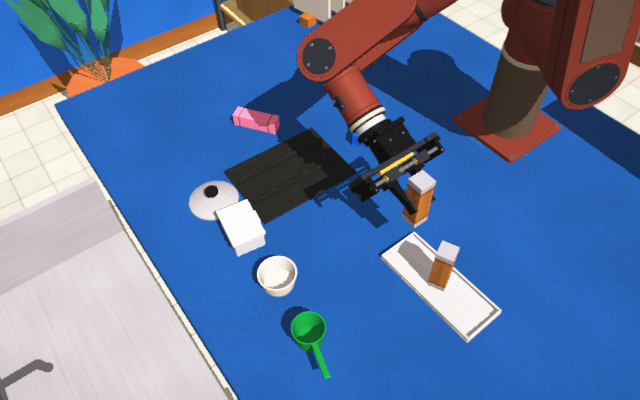

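The first mill stands in the tray at (444,265). The second is upright in the hand at (420,200), so I'll lower it.

Emit:
{"op": "servo_tool", "data": {
  "offset": [
    [-0.06,0,0.048],
    [-0.12,0,0.095],
    [-0.165,-0.001,0.13],
    [-0.182,-0.001,0.144],
    [-0.182,-0.001,0.144],
    [-0.182,-0.001,0.144],
    [-0.182,-0.001,0.144]
  ],
  "angular": [
    [0.001,0.001,0],
    [0.001,0.001,0],
    [0.001,0.001,0],
    [0.001,0.001,0],
    [0.001,0.001,0],
    [0.001,0.001,0],
    [0.001,0.001,0]
  ],
  "hand": [30,30,30,30,30,30,30]
}}

```text
clock: 25.52
tool_pos: [488.9, 172.2, 67.3]
orientation: [0.612, 0.613, 0.354, -0.353]
wrist_force: [0.6, 0.2, -2.3]
opening: 35.9
gripper_force: 45.0
```

Emit:
{"op": "servo_tool", "data": {
  "offset": [
    [-0.005,0,0.003],
    [-0.01,0,0.006],
    [-0.014,0,0.008],
    [-0.017,0,0.01],
    [-0.017,0,0.01],
    [-0.017,0,0.01],
    [-0.017,0,0.01]
  ],
  "angular": [
    [0,0,0],
    [0,0,0],
    [0,0,0],
    [0,0,0],
    [0,0,0],
    [0,0,0],
    [0,0,0]
  ],
  "hand": [30,30,30,30,30,30,30]
}}

```text
clock: 26.1
tool_pos: [488.0, 172.8, 56.5]
orientation: [0.612, 0.613, 0.354, -0.354]
wrist_force: [-0.0, -1.1, 2.8]
opening: 35.8
gripper_force: 45.0
```

```bash
python3 - <<'E'
from h import *
s=manip.observe();t=tool(0,60);print(s["tool_pos"]-t.apply([0,0,19]),s["wrist_force"].round(1),s["wrist_torque"].round(3))
E
```

```text
[488.03726879 156.34898443  65.99767695] [-0.  -1.1  2.8] [-0.315  0.037 -0.064]
```

In contact with the tray floor (+2.8 N). Releasing and backing off.

Emit:
{"op": "servo_tool", "data": {
  "offset": [
    [0,0,0],
    [0,0,0],
    [0,0,0],
    [0,0,0],
    [0,0,0],
    [0,0,-0.05],
    [0,0,-0.12],
    [0,0,-0.22],
    [0,0,-0.35],
    [0,0,-0.35],
    [0,0,-0.35],
    [0,0,-0.35]
  ],
  "angular": [
    [0,0,0],
    [0,0,0],
    [0,0,0],
    [0,0,0],
    [0,0,0],
    [0,0,0],
    [0,0,0],
    [0,0,0],
    [0,0,0],
    [0,0,0],
    [0,0,0],
    [0,0,0]
  ],
  "hand": [75,75,75,75,75,75,75,75,75,75,75,75]
}}

```text
clock: 27.1
tool_pos: [488.9, 19.4, 143.8]
orientation: [0.613, 0.613, 0.354, -0.353]
wrist_force: [0.3, 0.8, -0.2]
opening: 65.6
gripper_force: 0.0
```

```bash
python3 - <<'E'
from h import *
s=manip.observe();print(s["tool_pos"],s["wrist_force"],s["clock"])
cv2.imwrite("pics/s3.png",manip.grab_frame("scene")[:,:,::-1])
E
```

```text
[488.88219107  19.43665699 143.81608686] [ 0.3092327   0.78071695 -0.23451543] 27.1
```

View pics/s3.png

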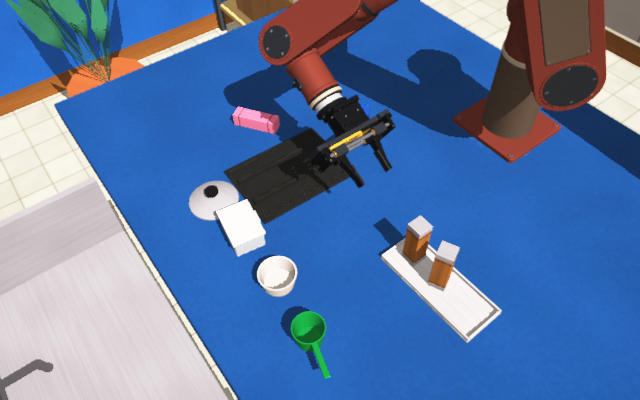

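Both mills stand upright inside the tray, at (418,240) and (444,265). The lid, tub, ramekin and cup are where they started, and the gripper is clear.

```bash
python3 -c "
from rig import manip
print(manip.hand_in())"
```

```text
the job is handed in; nothing more can be done
None
```

Both mills are standing upright on the tray floor, heavy end down by the torque I felt on each lift, and the lid, cup, ramekin and tub were not disturbed; I handed the job in at about 27 s.

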